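# Refit the coolers on a mainboard and a graphics card

## Robot

A 6-joint arm with a two-finger parallel gripper is mounted at the origin on the work surface. World frame = base frame: x ahead of the robot, y to its left, z up, the work surface at z = 0. Lengths are in mm, angles in rad, forces in N, time in s.
With the tool pointing down it reaches from about 350 to 875 mm from the base axis. Payload 4.2 kg.
Tool frame: the origin (TCP) lies at the very end of the fingers, on their centre line; the grasp point (between the pads) lies 19 mm behind it; z points along the fingers, y is the line along which they close (so a half turn about z gives the same grasp; the last joint's range is limited). The gripper opens to 85 mm and grips with 20 to 120 N. Pads are 22 mm wide; open, the fingers measure 114 mm over their backs; the gripper's body (76 mm by 85 mm) begins 54 mm behind the grasp point. The pads swing forward as they close: fully open they stand 13 mm farther back than shut.
Start: joints at [-1.084, 0.385, 0.008, 0, -1.194, -0.259], TCP at [141.164, -608.828, 231.312] pointing down, gripper open.
Joint ranges: [-3.14, 3.14], [-1.21, 2.06], [-1.07, 1.41], [-3.16, 2.05], [-2.99, -0.16], [-3.1, 3.1]. Speed limits (rad/s): [2.79, 2.79, 3.14, 3.14, 3.14, 3.14].

## Interface

Orientations are given as a unit quaternion [x, y, z, w].
In Python, from bench import arm gives the robot as it stands. The module is installed in compiled form; this text tells all that it offers.
- The arm moves only by the tool drive_tool, never from a script. Its argument "targets" is a list of rows, each a list of 5 numbers: the closure, from -1 (fully open) to 1 (shut), then the shift along the tool's x, y, z in mm, then the turn about the tool's z in degrees. In form: [[grip, tx, ty, tz, roll], ...]. A call has 1 to 12 rows; each row is the pose to reach, as a shift and turn from the pose commanded when the call began, along the tool's axes at that moment; what a row does not reach only later rows make up. A row lasts 1/10 s, in which the tool goes at most 50 mm and 8.59 degrees, less where a joint would pass 70% of its speed; a pose out of reach is approached as far as the arm can. A call with a gripper value outside its range is refused whole. The fingers move at their own pace and stop on an object; the grip force is fixed at half the most. Time passes only in rows, so rows that repeat a pose let the fingers close. It gives the time, the measured TCP pose, the force, the opening and the grip force at its end, in the units of the state.
- arm.read_state(): the state, without advancing time (a new reading comes with each control period).
- arm.get_image(name): name is "side" or "top" or "wrist"; returns the picture (384x512x3 uint8, blue, green, red); there is no depth.
- arm.camera_params(name): a dict with "fov_y" (degrees; the focal length in pixels is half the picture's height over the tangent of half this angle, whatever the lens; pixels are square), "cx", "cy" (the principal point, pixels), "rvec" (rotation vector, rad) and "tvec" (3), from world to camera coordinates, as OpenCV has them; the wrist camera has in their place "tool_from_camera" (4x4, takes a point from camera to tool coordinates, whose origin is the TCP and whose axes are the flange's). Camera axes: x right, y down, z forward; pixel columns grow to the right and rows downward; lengths in mm; the calibration is good to about 2 mm. A picture is of the moment at which its call begins: read the wrist's pose just before it. camera_params takes no time and is no camera call.
- arm.job_done(): hands the job in; it is judged then, once.
The state is a dict: "clock": time; "joints": joint angles; "joint_vel": joint speeds; "joint_efforts": joint torques, N m; "position": TCP position; "ee_rot": TCP orientation; "contact_force": force on the tool from outside, world axes, zero at the start; "wrist_torque": the same for the moment, N m; "gripper_width": finger opening in mm; "grasp_force": force on a finger pad.
Only numpy, scipy, OpenCV 4.12 (cv2) and the standard library are available. Lean on these libraries where they do the work, as an engineer would, in place of code of your own. Each camera call takes 0.05 s, during which the arm holds its last target. There are 200 camera calls.

## Task

Put the cooling back on the two boards. On the mainboard build the processor's cooler from the bottom up: first the tall finned heatsink flat on the processor, then the fan on the heatsink, then the fan guard on the fan; the low pin-fin heatsink goes on the graphics card's chip, whenever it suits you. Lower every part gently, centred and square on what it sits on, and leave the paste syringe, the screwdriver, the screw dish and the old laptop blower where they lie.

Things in the scene. Friction and masses are not known exactly. Their poses are not given: they have to be found in the camera images.
- mainboard: Blue 170 mm square mainboard, fixed flat on the 3 mm bench mat. Origin at mat level under the centre of processor and board, z up. Processor: 40 mm square with light grey pad, top 12 mm above origin; board face 8 mm. Nothing above 12 mm within 50 mm of it; farther out, up to 20 mm, but metal ports at +x edge (x 61-85 mm) 36 mm. +x points away from the robot, within 20 deg.
- graphics_card: Green graphics card, 168 x 69 mm, fixed flat, long along its x (-74 to +94 mm). Origin at mat level (3 mm above the work surface) under its chip's centre, z up. Chip: 28 mm square with light grey pad, top 13 mm above origin; board face 10 mm. Steel bracket and sockets at +x end (x over 74 mm) 25 mm; capacitors (x under -45 mm) 19 mm. +x points away from the robot, within 20 deg.
- heatsink_tall: Loose. Tall aluminium heatsink with 13 straight upright fins along its x, 60 x 60 mm and 32 mm high, 180 g (may differ by a third). Origin: centre of its underside; z up. Stands upright on the mat; may be gripped across either pair of sides, 60 mm. It may sit on the processor in any of its four square positions.
- heatsink_low: Loose. Low aluminium heatsink with a grid of 7 x 7 square pins, 44 x 44 mm and 14 mm high, about 50 g. Origin: centre of its underside; z up. Stands upright on the mat; may be gripped across either pair of sides, 44 mm. It may sit on the chip in any of its four square positions.
- fan: Loose. Black square 60 mm cooling fan with round opening, seven blades and a pale disc on the hub, 60 x 60 mm and 25 mm high, about 80 g. Origin: centre of its underside; z up. Lies flat on the mat, the right way up; may be gripped across either pair of sides, 60 mm. It may sit in any of its four square positions.
- guard: Loose. Fan guard: dark grey square plastic frame with concentric steel rings and a steel cross inside, 60 x 60 mm and 10 mm high, about 30 g. Origin: centre of its underside; z up. Lies flat on the mat, the right way up; may be gripped across either pair of sides, 60 mm. It may sit in any of its four square positions.
- screw_dish: Bystander, loose: round steel dish with screws in it, 60 mm across, 18 mm high. Origin: centre of its underside. Leave it alone.
- blower: Bystander, loose: black snail-shaped laptop blower with a round intake, about 72 x 60 mm and 11 mm high. Origin: underside, under the intake's centre. Leave it alone.
- screwdriver: Bystander, loose: screwdriver with red handle, 160 mm long, up to about 30 mm high, lying along its x, handle to -x. Leave it alone.
- paste_syringe: Bystander, loose: white syringe of thermal paste with black cap, 102 mm long, 14 mm high, 26 mm wide at its flange, lying along its x between the boards. Origin: underside, middle of the barrel. Leave it alone.
Mind the look-alikes: they are no part of the job. What is shaped like the fan but orange or purple is not meant.

How it is judged:
By the outcome, as a careful person would: the job done as asked, in the order asked, and still so for the second after the job is handed in, with the robot touching nothing.
It also fails if it takes over 115 s, if anything falls off the work surface, if the arm or the gripper's body presses on something with over 40 N, if the wrist force passes 120 N, or if a joint passes its speed limit or range.

## Working session

There is one attempt and no reset: what is moved stays moved. The work goes in short steps, Python scripts to look and compute and a tool call to move; the robot and the scene stay as the last step left them, time stands still between calls to the robot, and variables do not carry over. Pictures are saved under pics/ and viewed, at most 15 in all, crops included, and the job is handed in when it is done.

Besides the shell and the picture viewer there is one more tool, called after "Call:" by a JSON object that holds its "fn" and its "kwargs". drive_tool: Moves the arm, as the interface text tells. Its arguments: {"type":"object","properties":{"targets":{"type":"array","items":{"type":"array","items":{"type":"number"}}}},"required":["targets"]}

```bash
mkdir -p pics
cat > h.py <<'E'
import numpy as np, cv2
from bench import arm
from scipy.spatial.transform import Rotation as R
def cam(name):
    p=arm.camera_params(name); f=192/np.tan(np.radians(p['fov_y'])/2)
    K=np.array([[f,0,p['cx']],[0,f,p['cy']],[0,0,1]])
    if name=='wrist':
        s=arm.read_state(); T=np.eye(4); T[:3,:3]=R.from_quat(s['ee_rot']).as_matrix(); T[:3,3]=s['position']
        C=T@np.array(p['tool_from_camera']); return K,C[:3,:3],C[:3,3]
    M=cv2.Rodrigues(np.array(p['rvec'],float))[0]; return K,M.T,-M.T@np.array(p['tvec'],float).ravel()
def ray(c,uv,z):
    K,Rm,o=c; uv=np.atleast_2d(np.array(uv,float))
    d=(Rm@np.linalg.inv(K)@np.c_[uv,np.ones(len(uv))].T).T
    return o+d*((z-o[2])/d[:,2])[:,None]
def proj(c,P):
    K,Rm,o=c; q=(K@Rm.T@(np.atleast_2d(P)-o).T).T; return q[:,:2]/q[:,2:]
E
python3 - <<'E'
from h import *
s=arm.read_state(); print(s)
for n in('top','side','wrist'):
    p=arm.camera_params(n); print(n,p)
    cv2.imwrite(f'pics/{n}0.png',arm.get_image(n))
E
```

```text
{'clock': 0.0, 'joints': array([-1.08441838e+00,  3.85541093e-01,  6.62666726e-03, -4.66299648e-04,
       -1.19397399e+00, -2.58598459e-01]), 'joint_vel': array([ 0.00031826, -0.00086932, -0.00116036,  0.000198  ,  0.00185795,
        0.00013411]), 'joint_efforts': array([ 4.63197284e-04, -3.92289019e+01,  1.88391817e+01,  4.18628901e+00,
       -4.76789370e-03, -4.37301736e-06]), 'position': array([ 141.01589567, -608.29489506,  230.23608311]), 'ee_rot': array([-1.13558168e-01,  9.93530775e-01,  1.05317847e-03, -1.78850470e-04]), 'contact_force': array([-0.26000507, -0.25537149, -0.29550453]), 'wrist_torque': array([-0.00978878, -0.01251374,  0.01576204]), 'grasp_force': 0.0, 'gripper_width': 85.6499123121623}
top {'fov_y': 55.16661471005158, 'cx': 256.8047045281052, 'cy': 193.99665524157547, 'rvec': array([ 2.13716052, -2.09751083,  0.16128473]), 'tvec': array([  3.0060154 , 530.669869  , 952.84675406])}
side {'fov_y': 57.006225948621584, 'cx': 255.6214066868317, 'cy': 184.34363136248697, 'rvec': array([ 0.6137645 , -2.56340789,  1.28257272]), 'tvec': array([ 450.09913177,  168.66133457, 1085.05084702])}
wrist {'fov_y': 69.21880939738438, 'cx': 255.63251958570874, 'cy': 194.4366236828565, 'tool_from_camera': array([[-3.81855056e-04, -9.53476259e-01, -3.01467873e-01,
         7.68174125e+01],
       [ 9.99999888e-01, -2.79457563e-04, -3.82789916e-04,
         5.85778104e-01],
       [ 2.80733620e-04, -3.01467985e-01,  9.53476258e-01,
        -1.41865934e+02],
       [ 0.00000000e+00,  0.00000000e+00,  0.00000000e+00,
         1.00000000e+00]])}
```

View pics/top0.png

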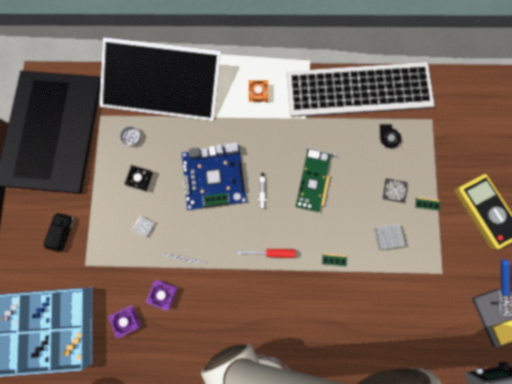

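View pics/side0.png

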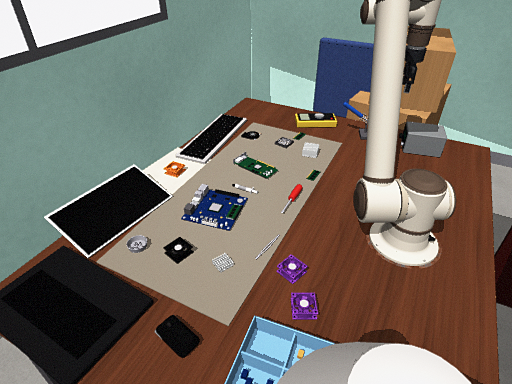

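Candidates in the top view:
- **Fan:** black (139,178). Orange (259,90), purple (162,295) and (124,322), and the blower (391,136) are not meant.
- **Guard:** (395,189), not the dish (131,136).
- **Tall heatsink:** (390,237). **Low heatsink:** (143,227).
- **Processor:** (214,177). **Graphics chip:** (313,184).

I'll measure these coarsely and check the choices in one crop.

Run:
```python
from h import *
im=cv2.imread('pics/top0.png'); c=cam('top')
for n,uv,z in [('fan',(139,178),28),('guard',(395,189),13),('tall',(390,237),35),('low',(143,227),17),('cpu',(214,177),15),('chip',(313,184),16),('dish',(131,136),18),('blower',(391,136),14),('syr',(263,190),10)]:
    print(n,ray(c,uv,z)[0].round())
a=[cv2.resize(im[v-25:v+25,u-25:u+25],(260,260),interpolation=cv2.INTER_CUBIC) for u,v in[(139,178),(395,189),(390,237),(143,227),(214,177),(313,184)]]
cv2.imwrite('pics/crop.png',np.vstack([np.hstack(a[:3]),np.hstack(a[3:])]))
s=arm.read_state(); m=R.from_quat(s['ee_rot']).as_matrix(); print(m.round(3))
```

```text
fan [574. 346.  28.]
guard [ 557. -372.   13.]
tall [ 422. -346.   35.]
low [437. 328.  17.]
cpu [583. 136.  15.]
chip [ 567. -144.   16.]
dish [701. 383.  18.]
blower [ 712. -368.   14.]
syr [549.  -3.  10.]
[[-0.974 -0.226 -0.   ]
 [-0.226  0.974  0.002]
 [ 0.     0.002 -1.   ]]
```

View pics/crop.png

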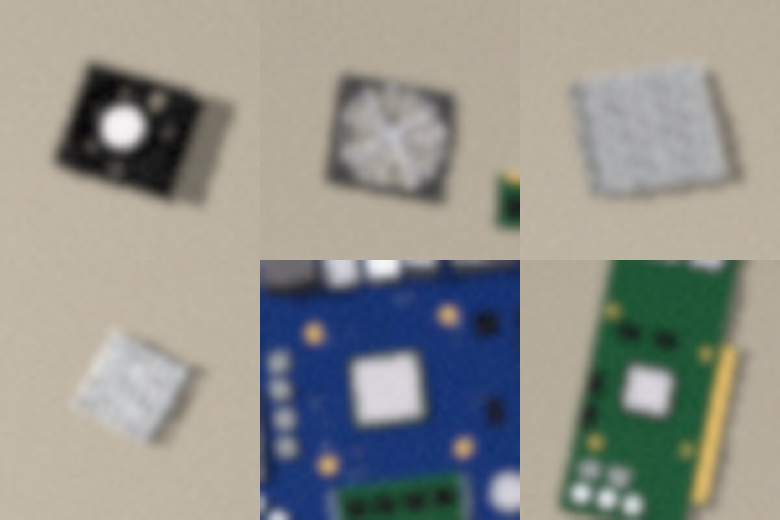

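The crop confirms the choices. I'll set out for the tall heatsink.

```bash
cat >> h.py <<'E'
def plan(P,yaw=None):
    """yaw: wanted world direction (deg) of the tool's y line, modulo 180"""
    s=arm.read_state(); m=R.from_quat(s['ee_rot']).as_matrix()
    t=m.T@(np.array(P,float)-s['position']); y=np.degrees(np.arctan2(m[1,1],m[0,1]))
    r=0 if yaw is None else -((yaw-y+90)%180-90)
    print('shift',t.round(1),'roll',round(r,2),'tool y at',round(y,2),'J6',s['joints'][5].round(2),'pos',s['position'].round(1),'clk',round(s['clock'],1))
E
python3 -c "
from h import *
plan((422,-346,160))"
```

```text
shift [-332.9  192.1   70.7] roll 0 tool y at 103.05 J6 -0.26 pos [ 141.1 -608.4  230.5] clk 0.1
```

Call:
{"fn": "drive_tool", "kwargs": {"targets": [[-1,-333,192,70,0],[-1,-333,192,70,0],[-1,-333,192,70,0],[-1,-333,192,70,0],[-1,-333,192,70,0],[-1,-333,192,70,0],[-1,-333,192,70,0],[-1,-333,192,70,0],[-1,-333,192,70,0],[-1,-333,192,70,0],[-1,-333,192,70,0],[-1,-333,192,70,0]]}}

```text
clock: 1.35
position: [421.5, -347.4, 161.5]
ee_rot: [-0.113, 0.994, -0.0, 0.0]
contact_force: [-0.5, -0.2, 0.2]
gripper_width: 85.2
grasp_force: 0.0
```

```bash
python3 -c "
from h import *
plan((422,-346,160))
cv2.imwrite('pics/w1.png',arm.get_image('wrist'))"
```

```text
shift [-0.8  1.2  1.5] roll 0 tool y at 102.95 J6 -0.95 pos [ 421.5 -347.4  161.5] clk 1.4
```

View pics/w1.png

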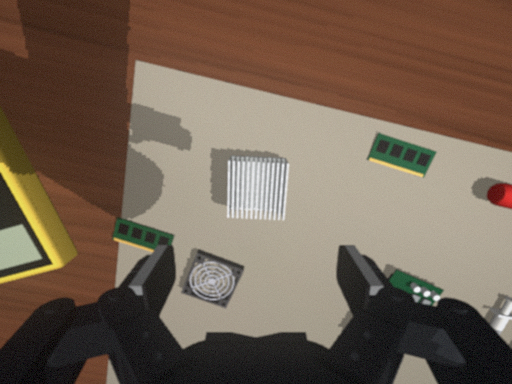

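```bash
cat >> h.py <<'E'
def rect(c,mask,near,z,k=9):
    mask=cv2.morphologyEx(mask.astype(np.uint8)*255,cv2.MORPH_CLOSE,np.ones((k,k)))
    mask=cv2.morphologyEx(mask,cv2.MORPH_OPEN,np.ones((5,5)))
    cs=cv2.findContours(mask,cv2.RETR_EXTERNAL,cv2.CHAIN_APPROX_NONE)[0]
    cs=[q for q in cs if cv2.contourArea(q)>150]
    q=max(cs,key=lambda q:cv2.pointPolygonTest(q,tuple(map(float,near)),True))
    w=ray(c,q[:,0],z)[:,:2].astype(np.float32); (x,y),s,a=cv2.minAreaRect(w)
    a=(a+45)%90-45
    print('centre',round(x,1),round(y,1),'size',np.round(s,1),'yaw mod90',round(a,1)); return x,y,a,q
E
python3 - <<'E'
from h import *
im=cv2.imread('pics/w1.png').astype(int); c=cam('wrist')
print(im[188,240:275,0], im[188,330], im[170,220])
sat=im.max(2)-im.min(2)
rect(c,((im.min(2)>175)|(sat<10))&(im.max(2)>110),(258,188),35)
m=(im.max(2)<100); rect(c,m,(213,258),13,15)
E
```

```text
[149 190 226 222 183 169 201 229 218 195 183 213 229 223 189 184 207 224
 211 176 178 211 229 200 159 174 224 231 194 153 178 229 217 167 141] [149 168 178] [103 114 121]
centre 422.8 -345.3 size [65.9 60.8] yaw mod90 10.3
centre 522.9 -382.1 size [15.9 29.9] yaw mod90 12.9
```

```bash
python3 -c "
from h import *
plan((425.2,-344.7,15),100.3)"
```

```text
shift [ -4.2   1.8 146.5] roll 2.64 tool y at 102.94 J6 -0.95 pos [ 421.5 -347.4  161.5] clk 1.4
```

Call:
{"fn": "drive_tool", "kwargs": {"targets": [[-1,-4.2,1.8,40,2.6],[-1,-4.2,1.8,80,2.6],[-1,-4.2,1.8,110,2.6],[-1,-4.2,1.8,130,2.6],[-1,-4.2,1.8,146,2.6],[-1,-4.2,1.8,146,2.6],[0,-4.2,1.8,146,2.6],[0.5,-4.2,1.8,146,2.6],[0.5,-4.2,1.8,146,2.6],[0.5,-4.2,1.8,146,2.6],[0.5,-4.2,1.8,146,2.6],[0.5,-4.2,1.8,146,2.6]]}}

```text
clock: 2.6
position: [426.9, -344.6, 17.0]
ee_rot: [-0.091, 0.996, -0.001, 0.001]
contact_force: [-0.8, -0.4, 7.2]
gripper_width: 58.4
grasp_force: 66.7
```

```bash
python3 -c "
from h import *
plan((660,145,200))"
```

```text
shift [-318.6  438.7 -183.1] roll 0 tool y at 100.47 J6 -1.01 pos [ 426.9 -344.6   17. ] clk 2.6
```

Call:
{"fn": "drive_tool", "kwargs": {"targets": [[0.5,0,0,-10,0],[0.5,0,0,-40,0],[0.5,0,0,-80,0],[0.5,0,0,-120,0],[0.5,-30,30,-160,0],[0.5,-60,70,-183,0],[0.5,-90,110,-183,0],[0.5,-120,150,-183,0],[0.5,-145,190,-183,0],[0.5,-170,230,-183,0],[0.5,-200,270,-183,0],[0.5,-225,310,-183,0]]}}

```text
clock: 3.8
position: [589.6, 0.9, 198.4]
ee_rot: [-0.091, 0.996, 0.0, -0.0]
contact_force: [1.6, -0.2, -1.9]
gripper_width: 58.4
grasp_force: 65.7
```

Call:
{"fn": "drive_tool", "kwargs": {"targets": [[0.5,-35,40,0,0],[0.5,-65,80,0,0],[0.5,-85,110,0,0],[0.5,-94,129,0,0],[0.5,-94,129,0,0],[0.5,-94,129,0,0],[0.5,-94,129,0,0]]}}

```text
clock: 4.5
position: [658.0, 141.6, 198.4]
ee_rot: [-0.091, 0.996, -0.0, -0.0]
contact_force: [0.2, -1.0, -1.8]
gripper_width: 58.7
grasp_force: 65.7
```

```bash
python3 -c "
from h import *
plan((660,145,200))
cv2.imwrite('pics/w2.png',arm.get_image('wrist'))"
```

```text
shift [-2.5  3.  -1.6] roll 0 tool y at 100.39 J6 -1.84 pos [658.  141.6 198.4] clk 4.5
```

View pics/w2.png

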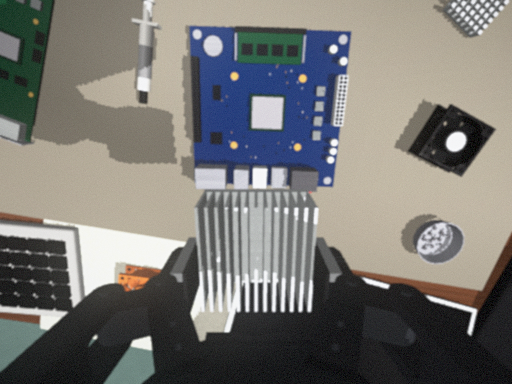

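Run:
```python
from h import *
im=cv2.imread('pics/w2.png').astype(int); c=cam('wrist')
sat=im.max(2)-im.min(2)
x,y,a,q=rect(c,(im.min(2)>140)&(sat<40),(267,113),15,3); print(q[:,0].min(0),q[:,0].max(0))
b=(im[:,:,0]>im[:,:,2]+40)
rect(c,b,(300,90),11,15)
rect(c,(im.max(2)<75)|((im.min(2)>190)&(np.indices(b.shape)[1]>400)&(np.indices(b.shape)[1]<500)),(470,150),28,9)
s=arm.read_state(); m=R.from_quat(s['ee_rot']).as_matrix()
z=s['position'][2]-14
for P in((30,0,14),(30,-30,14),(30,30,14),(-30,0,-18),(30,0,-18)): print(P,proj(c,s['position']+m@np.array(P,float)).round(1))
cv2.imwrite('pics/c2.png',cv2.resize(im[170:330,180:340].astype(np.uint8),None,fx=3.5,fy=3.5))
```

```text
centre 586.7 141.9 size [33.4 33.9] yaw mod90 10.3
[252  97] [282 128]
centre 586.2 141.3 size [167.5 168.3] yaw mod90 8.5
centre 578.4 346.8 size [72.1 61.1] yaw mod90 -15.3
(30, 0, 14) [[254.7 190.5]]
(30, -30, 14) [[203.4 190.5]]
(30, 30, 14) [[306.  190.4]]
(-30, 0, -18) [[254.7 313.9]]
(30, 0, -18) [[254.5 209.8]]
```

View pics/c2.png

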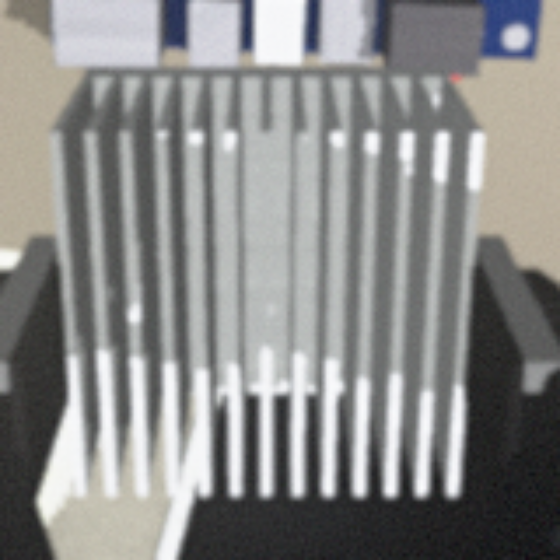

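```bash
python3 -c "
from h import *
plan((587.7,140.5,45),98.5)"
```

```text
shift [ 69.4  11.8 153.6] roll 1.87 tool y at 100.37 J6 -1.84 pos [658.2 141.4 198.6] clk 4.5
```

Call:
{"fn": "drive_tool", "kwargs": {"targets": [[0.5,35,6,0,1.9],[0.5,69.4,11.8,10,1.9],[0.5,69.4,11.8,45,1.9],[0.5,69.4,11.8,85,1.9],[0.5,69.4,11.8,115,1.9],[0.5,69.4,11.8,135,1.9],[0.5,69.4,11.8,150,1.9],[0.5,69.4,11.8,153,1.9],[0.5,69.4,11.8,153,1.9],[0.5,69.4,11.8,153,1.9]]}}

```text
clock: 5.55
position: [589.2, 141.6, 46.7]
ee_rot: [-0.074, 0.997, 0.0, 0.001]
contact_force: [0.1, 0.7, -3.0]
gripper_width: 58.5
grasp_force: 65.7
```

Run:
```python
from h import *
plan((587.7,140.5,30),98.5); print(arm.read_state()['contact_force'])
im=arm.get_image('wrist'); cv2.imwrite('pics/w3.png',im); c=cam('wrist'); im=im.astype(int)
# mainboard corners as expected from the estimate
th=np.radians(8.5); M=np.array([[np.cos(th),-np.sin(th)],[np.sin(th),np.cos(th)]])
s=arm.read_state(); m=R.from_quat(s['ee_rot']).as_matrix()
v=im.astype(np.uint8).copy()
for a,b in((-85,-85),(-85,85),(0,-85),(0,85)):
    p=proj(c,np.r_[M@[a,b]+[586.5,141.6],11])[0]; cv2.circle(v,tuple(p.astype(int)),3,(0,0,255),1)
for P in((30,-30,14),(30,30,14)): cv2.circle(v,tuple(proj(c,s['position']+m@np.array(P,float))[0].astype(int)),3,(0,255,255),1)
cv2.imwrite('pics/v3.png',v)
```

```text
shift [ 1.7 -0.9 16.7] roll 0.03 tool y at 98.53 J6 -1.93 pos [589.2 141.6  46.7] clk 5.5
[ 0.09218095  0.67180121 -3.02354258]
```

View pics/v3.png

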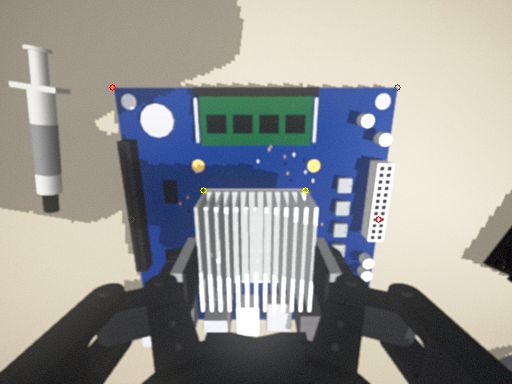

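Call:
{"fn": "drive_tool", "kwargs": {"targets": [[0.5,1.7,-0.9,6,0],[0.5,1.7,-0.9,11,0],[0.5,1.7,-0.9,14,0],[0.5,1.7,-0.9,15.5,0],[0.5,1.7,-0.9,16.2,0],[0.5,1.7,-0.9,16.7,0],[0.5,1.7,-0.9,16.7,0],[0.5,1.7,-0.9,16.7,0]]}}

```text
clock: 6.4
position: [586.7, 140.6, 29.1]
ee_rot: [-0.075, 0.997, -0.0, -0.0]
contact_force: [-2.2, 0.1, 2.8]
gripper_width: 58.4
grasp_force: 66.3
```

Call:
{"fn": "drive_tool", "kwargs": {"targets": [[0.2,0,0,0,0],[-0.2,0,0,0,0],[-0.5,0,0,0,0],[-0.7,0,0,0,0],[-0.7,0,0,0,0],[-0.7,0,0,-5,0],[-0.7,0,0,-20,0],[-0.7,0,0,-50,0],[-0.7,0,0,-90,0],[-1,0,0,-130,0],[-1,0,0,-130,0],[-1,0,0,-130,0]]}}

```text
clock: 7.6
position: [587.3, 141.0, 160.2]
ee_rot: [-0.074, 0.997, 0.001, 0.002]
contact_force: [0.4, -0.2, -0.8]
gripper_width: 85.7
grasp_force: 0.0
```

Run:
```python
from h import *
plan((570,347,160),75)
im=arm.get_image('wrist'); cv2.imwrite('pics/w4.png',im)
```

```text
shift [-13.5 206.3   0.5] roll 23.54 tool y at 98.54 J6 -1.92 pos [587.3 141.  160.2] clk 7.6
```

View pics/w4.png

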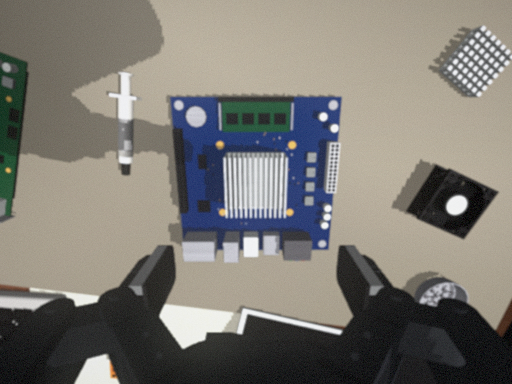

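Run:
```python
from h import *
im=cv2.imread('pics/w4.png').astype(int); c=cam('wrist')
sat=im.max(2)-im.min(2)
x,y,a,q=rect(c,(im.min(2)>125)&(sat<45),(256,185),47,9); print(q[:,0].min(0),q[:,0].max(0))
rect(c,(im[:,:,0]>im[:,:,2]+40)|((np.abs(np.indices(sat.shape)[1]-256)<40)&(np.abs(np.indices(sat.shape)[0]-180)<60)),(200,150),11,15)
rect(c,(im.min(2)>200),(457,205),28,3)
plan((578,346,160),75)
```

```text
centre 581.6 139.8 size [62.9 60.7] yaw mod90 8.5
[223 153] [287 217]
centre 583.5 140.5 size [165.7 167.2] yaw mod90 8.5
centre 575.9 350.2 size [19.6 18.4] yaw mod90 20.2
shift [-22.1 204.4  -1.3] roll 23.53 tool y at 98.53 J6 -1.92 pos [586.5 140.6 158.6] clk 7.7
```

Call:
{"fn": "drive_tool", "kwargs": {"targets": [[-1,-7,50,0,8],[-1,-14,100,0,16],[-1,-18,150,0,23.5],[-1,-22,190,0,23.5],[-1,-22,206,0,23.5],[-1,-22,206,0,23.5],[-1,-22,206,0,23.5],[-1,-22,206,0,23.5]]}}

```text
clock: 8.45
position: [577.9, 346.0, 158.1]
ee_rot: [0.131, 0.991, -0.001, -0.0]
contact_force: [-0.2, 0.5, 0.1]
gripper_width: 85.5
grasp_force: 0.0
```

Run:
```python
from h import *
plan((578,346,160),75)
im=arm.get_image('wrist'); cv2.imwrite('pics/w5.png',im); im=im.astype(int); c=cam('wrist')
print(arm.read_state()['joints'].round(2))
sat=im.max(2)-im.min(2)
p=proj(c,(577,348,28))[0]; print(p)
x,y,a,q=rect(c,(im.min(2)>200),p,28,3)
rect(c,(im.max(2)<60)|((im.min(2)>180)&(np.hypot(*(np.indices(sat.shape)-p[::-1,None,None]))<30)),p,28,9)
```

```text
shift [-0.1 -0.  -1.9] roll -0.03 tool y at 74.97 J6 -2.61 pos [577.9 346.  158.1] clk 8.4
[ 0.78  0.52  0.04  0.   -1.09 -2.61]
[256.8190028  184.56543239]
centre 578.4 355.2 size [18.3 18.9] yaw mod90 -15.1
centre 576.6 355.4 size [57.6 59.6] yaw mod90 -15.0
```

View pics/w5.png

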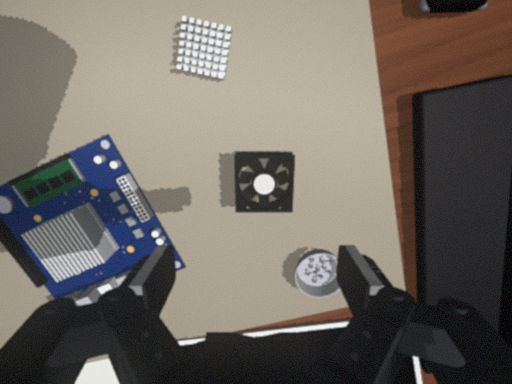

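```bash
python3 -c "
from h import *
plan((577.5,355.3,4),75)"
```

```text
shift [  2.9   9.  154.4] roll -0.04 tool y at 74.96 J6 -2.61 pos [578.1 346.  158.4] clk 8.5
```

Call:
{"fn": "drive_tool", "kwargs": {"targets": [[-1,2.9,9,40,0],[-1,2.9,9,80,0],[-1,2.9,9,115,0],[-1,2.9,9,138,0],[-1,2.9,9,150,0],[-1,2.9,9,154,0],[-1,2.9,9,154,0],[-0.4,2.9,9,154,0],[0.5,2.9,9,154,0],[0.5,2.9,9,154,0],[0.5,2.9,9,154,0],[0.5,2.9,9,154,0]]}}

```text
clock: 9.7
position: [578.5, 358.0, 6.8]
ee_rot: [0.13, 0.992, 0.001, 0.001]
contact_force: [-0.4, -0.5, 6.4]
gripper_width: 58.8
grasp_force: 67.5
```

```bash
python3 -c "
from h import *
plan((657,152,185),98.5)"
```

```text
shift [-129.3 -178.4 -178.4] roll -23.41 tool y at 75.09 J6 -2.62 pos [578.5 358.    6.8] clk 9.7
```

Call:
{"fn": "drive_tool", "kwargs": {"targets": [[0.5,0,0,-10,0],[0.5,0,0,-40,0],[0.5,0,0,-80,0],[0.5,0,0,-120,0],[0.5,-20,-30,-160,-8],[0.5,-50,-65,-178,-16],[0.5,-80,-105,-178,-23.4],[0.5,-110,-145,-178,-23.4],[0.5,-129,-178,-178,-23.4],[0.5,-129,-178,-178,-23.4],[0.5,-129,-178,-178,-23.4],[0.5,-129,-178,-178,-23.4]]}}

```text
clock: 10.9
position: [655.8, 152.6, 182.6]
ee_rot: [-0.074, 0.997, 0.0, -0.0]
contact_force: [0.1, 0.4, -1.4]
gripper_width: 58.2
grasp_force: 66.9
```

Run:
```python
from h import *
plan((657,152,185),98.5)
im=arm.get_image('wrist'); cv2.imwrite('pics/w6.png',im)
c=cam('wrist'); s=arm.read_state(); m=R.from_quat(s['ee_rot']).as_matrix()
for P in((30,-30,3.8),(30,30,3.8),(30,-30,-21.2),(30,30,-21.2),(0,0,-21.2)): print(P,proj(c,s['position']+m@np.array(P,float)).round(1))
im=im.astype(int);sat=im.max(2)-im.min(2);p=proj(c,(585,140.5,47))[0]; print(p)
x,y,a,q=rect(c,(im.min(2)>125)&(sat<45),p,47,9); print(q[:,0].min(0),q[:,0].max(0))
cv2.imwrite('pics/c6.png',cv2.resize(im[40:330,130:400].astype(np.uint8),None,fx=2.2,fy=2))
```

```text
shift [-1.1 -0.8 -2.4] roll -0.01 tool y at 98.49 J6 -1.89 pos [655.8 152.6 182.6] clk 10.9
(30, -30, 3.8) [[200.1 195.8]]
(30, 30, 3.8) [[309.2 195.8]]
(30, -30, -21.2) [[189.8 212.3]]
(30, 30, -21.2) [[319.1 212.3]]
(0, 0, -21.2) [[254.5 268.7]]
[253.09126469 112.0197968 ]
centre 585.3 144.8 size [72.5 67.2] yaw mod90 8.3
[222  72] [294 151]
```

View pics/c6.png

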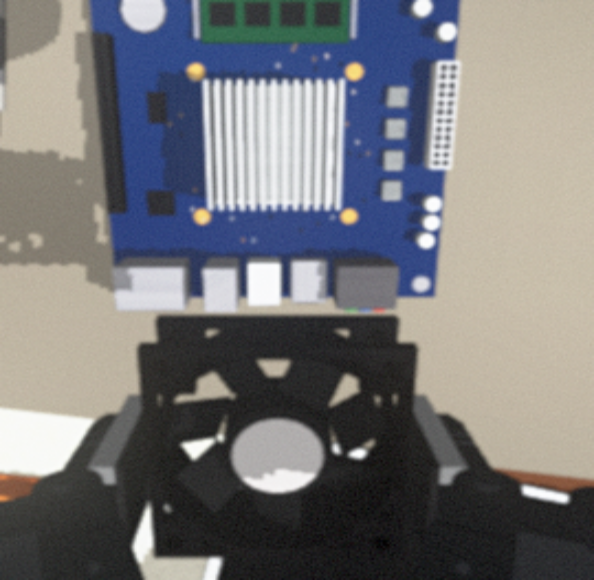

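Run:
```python
from h import *
im=cv2.imread('pics/w6.png').astype(int); c=cam('wrist'); p=(254,112)
for t in(150,165):
    x,y,a,q=rect(c,(im.min(2)>t)&(im.max(2)-im.min(2)<45),p,47,7); print(q[:,0].min(0),q[:,0].max(0))
k=[(130+u/2.2,40+v/2) for u,v in((203,80),(345,80),(342,210),(208,210))]
print(ray(c,k,47)[:,:2].round(1), ray(c,k,47).mean(0))
b=(im[:,:,0]>im[:,:,2]+40); rect(c,b,(200,90),11,25)
plan((584,141,100),98.5)
```

```text
centre 585.8 141.6 size [58.8 60.4] yaw mod90 8.5
[222  80] [286 144]
centre 585.8 141.7 size [58.8 59.8] yaw mod90 8.5
[222  80] [286 144]
[[561.1 108.2]
 [552.3 167.2]
 [611.2 176.8]
 [620.2 117.1]] [586.19451967 142.31098703  47.        ]
centre 586.2 141.9 size [167.  168.5] yaw mod90 8.5
shift [72.7 -1.2 82.6] roll 0.04 tool y at 98.54 J6 -1.89 pos [655.8 153.  182.6] clk 10.9
```

```bash
python3 -c "
from h import *
plan((585.7,140.9,62),98.5)"
```

```text
shift [ 71.   -1.6 120.6] roll 0.04 tool y at 98.54 J6 -1.89 pos [655.8 153.  182.6] clk 10.9
```

Call:
{"fn": "drive_tool", "kwargs": {"targets": [[0.5,35,-1,0,0],[0.5,71,-1.6,10,0],[0.5,71,-1.6,50,0],[0.5,71,-1.6,85,0],[0.5,71,-1.6,110,0],[0.5,71,-1.6,120,0],[0.5,71,-1.6,120,0],[0.5,71,-1.6,120,0],[0.5,71,-1.6,120,0]]}}

```text
clock: 11.85
position: [587.3, 140.6, 64.4]
ee_rot: [-0.074, 0.997, 0.001, 0.002]
contact_force: [-0.6, 0.6, 0.3]
gripper_width: 58.7
grasp_force: 66.8
```

```bash
python3 -c "
from h import *
plan((585.7,140.9,50.8),98.5)"
```

```text
shift [ 1.6  0.5 13.6] roll -0.01 tool y at 98.49 J6 -1.93 pos [587.3 140.6  64.4] clk 11.8
```

Call:
{"fn": "drive_tool", "kwargs": {"targets": [[0.5,1.2,0.3,5,0],[0.5,1.2,0.3,9,0],[0.5,1.2,0.3,11,0],[0.5,1.2,0.3,12,0],[0.5,1.2,0.3,12.6,0],[0.5,1.2,0.3,13,0],[0.5,1.2,0.3,13,0]]}}

```text
clock: 12.55
position: [584.8, 139.8, 50.8]
ee_rot: [-0.074, 0.997, -0.0, -0.0]
contact_force: [-3.2, 0.1, 5.8]
gripper_width: 58.6
grasp_force: 67.8
```

Call:
{"fn": "drive_tool", "kwargs": {"targets": [[0.2,0,0,0,0],[-0.2,0,0,0,0],[-0.5,0,0,0,0],[-0.7,0,0,0,0],[-0.7,0,0,0,0],[-0.7,0,0,-5,0],[-0.7,0,0,-20,0],[-0.7,0,0,-50,0],[-0.7,0,0,-90,0],[-1,0,0,-130,0],[-1,0,0,-130,0],[-1,0,0,-130,0]]}}

```text
clock: 13.75
position: [585.3, 140.2, 181.1]
ee_rot: [-0.074, 0.997, 0.001, 0.001]
contact_force: [-1.3, -0.1, -0.3]
gripper_width: 85.3
grasp_force: 0.0
```

Run:
```python
from h import *
plan((437,328,150))
c=cam('wrist'); im=arm.get_image('wrist'); cv2.imwrite('pics/w7.png',im); im=im.astype(int)
p=proj(c,(585,141,72))[0]; print(p); d=np.hypot(*(np.indices(im.shape[:2])-p[::-1,None,None]))
rect(c,(im.min(2)>190)&(d<25),p,72,3)
rect(c,((im.max(2)<70)|(d<25))&(d<65),p,72,9)
b=(im[:,:,0]>im[:,:,2]+40); rect(c,b|(d<50),p,11,15)
```

```text
shift [119.2 207.5  31. ] roll 0 tool y at 98.44 J6 -1.93 pos [585.3 140.2 181.1] clk 13.8
[255.83040205 191.4331915 ]
centre 584.8 140.2 size [19.7 18.9] yaw mod90 8.4
centre 587.9 150.2 size [75.5 79.9] yaw mod90 8.4
centre 585.2 141.2 size [166. 168.] yaw mod90 8.4
```

View pics/w7.png

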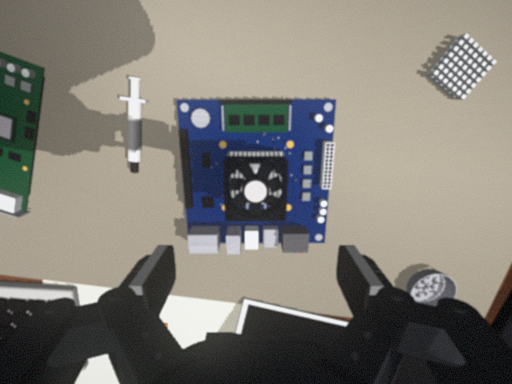

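Run:
```python
from h import *
im=cv2.imread('pics/w7.png').astype(int); c=cam('wrist')
im5=cv2.imread('pics/w5.png').astype(int)
x,y,a,q=rect(c,(im.min(2)>175),(462,67),17,5)
plan((x+5,y,140),90+a); plan((x+5,y,140),a)
```

```text
centre 437.0 318.5 size [18.2 23.3] yaw mod90 -26.1
shift [114.8 197.6  39.6] roll 34.55 tool y at 98.44 J6 -1.93 pos [584.5 139.8 179.5] clk 13.8
shift [114.8 197.6  39.6] roll -55.45 tool y at 98.44 J6 -1.93 pos [584.5 139.8 179.5] clk 13.8
```

Call:
{"fn": "drive_tool", "kwargs": {"targets": [[-1,25,40,0,8],[-1,50,80,0,16],[-1,75,120,10,24],[-1,95,160,25,32],[-1,115,198,40,34.5],[-1,115,198,40,34.5],[-1,115,198,40,34.5],[-1,115,198,40,34.5],[-1,115,198,40,34.5]]}}

```text
clock: 14.7
position: [442.8, 317.9, 139.6]
ee_rot: [0.226, 0.974, -0.0, -0.0]
contact_force: [0.2, 0.1, -0.7]
gripper_width: 85.4
grasp_force: 0.0
```

Run:
```python
from h import *
c=cam('wrist'); im=arm.get_image('wrist'); cv2.imwrite('pics/w8.png',im); im=im.astype(int)
p=proj(c,(437,323,17))[0]; print(p)
for t in(170,185):
    x,y,a,q=rect(c,(im.min(2)>t),p,17,13); print(q[:,0].min(0),q[:,0].max(0))
plan((x,y,5),90+a)
```

```text
[257.13234858 180.97327222]
centre 440.5 333.5 size [44.2 44.5] yaw mod90 -26.2
[246 157] [291 201]
centre 440.5 333.4 size [43.6 44.5] yaw mod90 -26.2
[246 157] [291 201]
shift [  9.   12.8 134.7] roll 0.0 tool y at 63.84 J6 -2.95 pos [442.9 317.9 139.7] clk 14.8
```

Call:
{"fn": "drive_tool", "kwargs": {"targets": [[-1,9,12.8,40,0],[-1,9,12.8,75,0],[-1,9,12.8,105,0],[-1,9,12.8,124,0],[-1,9,12.8,132,0],[-1,9,12.8,134,0],[-0.4,9,12.8,134,0],[0.2,9,12.8,134,0],[0.7,9,12.8,134,0],[0.7,9,12.8,134,0],[0.7,9,12.8,134,0],[0.7,9,12.8,134,0]]}}

```text
clock: 15.95
position: [440.4, 335.2, 7.2]
ee_rot: [0.225, 0.974, 0.001, 0.001]
contact_force: [-0.8, -0.3, 6.6]
gripper_width: 42.0
grasp_force: 61.4
```

```bash
python3 -c "
from h import *
plan((645,-130,170),79)"
```

```text
shift [-388.  -328.  -163.4] roll -15.0 tool y at 64.0 J6 -2.97 pos [440.4 335.2   7.2] clk 15.9
```

Call:
{"fn": "drive_tool", "kwargs": {"targets": [[0.7,0,0,-10,0],[0.7,0,0,-40,0],[0.7,0,0,-80,0],[0.7,0,0,-120,0],[0.7,-20,-17,-155,0],[0.7,-48,-40,-163,-5],[0.7,-80,-67,-163,-10],[0.7,-112,-94,-163,-15],[0.7,-144,-121,-163,-15],[0.7,-176,-148,-163,-15],[0.7,-208,-175,-163,-15],[0.7,-240,-202,-163,-15]]}}

```text
clock: 17.15
position: [566.6, 45.8, 169.1]
ee_rot: [0.096, 0.995, 0.0, 0.0]
contact_force: [0.3, 0.4, 0.0]
gripper_width: 42.2
grasp_force: 61.0
```

```bash
python3 -c "
from h import *
plan((645,-130,170),79)"
```

```text
shift [-110.6 -157.5   -0.9] roll -0.05 tool y at 78.95 J6 -2.13 pos [566.6  45.8 169.1] clk 17.1
```

Call:
{"fn": "drive_tool", "kwargs": {"targets": [[0.7,-27,-38,0,0],[0.7,-54,-76,0,0],[0.7,-81,-114,0,0],[0.7,-100,-143,0,0],[0.7,-108,-154,0,0],[0.7,-108,-154,0,0],[0.7,-108,-154,0,0],[0.7,-108,-154,0,0]]}}

```text
clock: 17.95
position: [642.6, -123.1, 168.9]
ee_rot: [0.096, 0.995, 0.0, -0.0]
contact_force: [0.2, 1.0, -1.1]
gripper_width: 41.9
grasp_force: 61.0
```

Run:
```python
from h import *
plan((645,-130,170),79)
c=cam('wrist'); s=arm.read_state(); im=arm.get_image('wrist'); cv2.imwrite('pics/w9.png',im)
m=R.from_quat(s['ee_rot']).as_matrix()
for P in((22,-22,4.2),(22,22,4.2),(22,-22,-9.8),(22,22,-9.8),(-22,0,-9.8)): print(P,proj(c,s['position']+m@np.array(P,float)).round(1))
im=im.astype(int); p=proj(c,(567,-144,16))[0]; print(p)
x,y,a,q=rect(c,(im.min(2)>150)&(im.max(2)-im.min(2)<40),p,16,3); print(q[:,0].min(0),q[:,0].max(0))
rect(c,(im[:,:,1]>im[:,:,2]+25)&(im[:,:,1]>im[:,:,0]+10),p,13,25)
cv2.imwrite('pics/c9.png',cv2.resize(im[10:310,120:400].astype(np.uint8),None,fx=2.4,fy=2))
```

```text
shift [-3.7 -6.3 -1.1] roll 0.04 tool y at 79.04 J6 -1.82 pos [ 642.6 -123.1  168.9] clk 17.9
(22, -22, 4.2) [[215.3 209.6]]
(22, 22, 4.2) [[293.9 209.5]]
(22, -22, -9.8) [[211.6 219.2]]
(22, 22, -9.8) [[297.5 219.2]]
(-22, 0, -9.8) [[254.6 292. ]]
[220.70774307 113.5378946 ]
centre 569.5 -139.4 size [21.4 21.6] yaw mod90 -11.0
[215 104] [236 126]
centre 579.0 -141.9 size [ 68.3 165.8] yaw mod90 -11.7
```

View pics/c9.png

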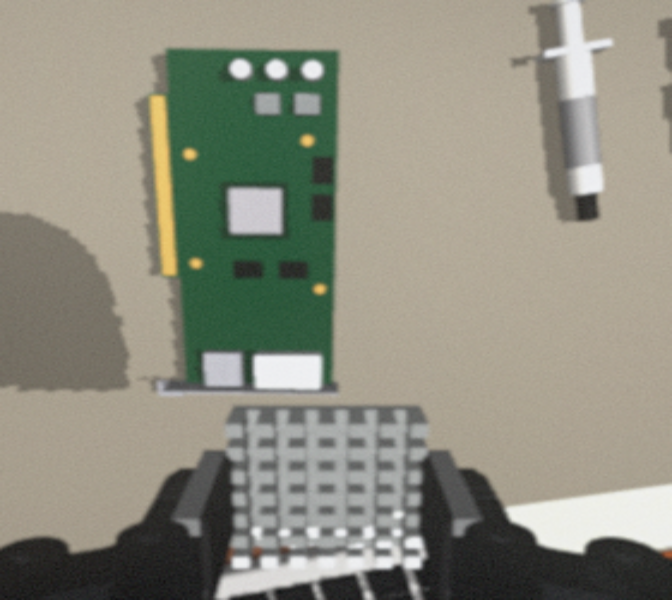

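```bash
python3 -c "
from h import *
plan((567.9,-140.4,32),78.5)"
```

```text
shift [ 70.1 -31.4 137. ] roll 0.56 tool y at 79.06 J6 -1.82 pos [ 642.7 -123.   169. ] clk 18.0
```

Call:
{"fn": "drive_tool", "kwargs": {"targets": [[0.7,35,-16,0,0.5],[0.7,70,-31.4,10,0.5],[0.7,70,-31.4,50,0.5],[0.7,70,-31.4,90,0.5],[0.7,70,-31.4,120,0.5],[0.7,70,-31.4,135,0.5],[0.7,70,-31.4,136,0.5],[0.7,70,-31.4,136,0.5],[0.7,70,-31.4,136,0.5]]}}

```text
clock: 18.9
position: [569.5, -141.4, 34.2]
ee_rot: [0.1, 0.995, 0.0, 0.001]
contact_force: [-0.2, 0.0, -0.5]
gripper_width: 41.9
grasp_force: 61.0
```

```bash
python3 -c "
from h import *
plan((567.9,-140.4,20.2),78.5)"
```

```text
shift [ 1.8  0.6 14. ] roll 0.02 tool y at 78.52 J6 -1.8 pos [ 569.5 -141.4   34.2] clk 18.9
```

Call:
{"fn": "drive_tool", "kwargs": {"targets": [[0.7,1,0.6,5,0],[0.7,1,0.6,9,0],[0.7,1,0.6,11,0],[0.7,1,0.6,12,0],[0.7,1,0.6,12.8,0],[0.7,1,0.6,13.3,0],[0.7,1,0.6,13.3,0]]}}

```text
clock: 19.6
position: [567.4, -141.1, 20.2]
ee_rot: [0.1, 0.995, -0.0, -0.0]
contact_force: [-2.4, 1.5, 4.2]
gripper_width: 42.1
grasp_force: 61.6
```

Call:
{"fn": "drive_tool", "kwargs": {"targets": [[0.3,0,0,0,0],[0,0,0,0,0],[-0.3,0,0,0,0],[-0.3,0,0,0,0],[-0.3,0,0,0,0],[-0.3,0,0,-5,0],[-0.3,0,0,-20,0],[-0.3,0,0,-50,0],[-0.7,0,0,-90,0],[-1,0,0,-130,0],[-1,0,0,-130,0],[-1,0,0,-130,0]]}}

```text
clock: 20.8
position: [567.9, -140.9, 150.7]
ee_rot: [0.101, 0.995, 0.0, 0.002]
contact_force: [-0.4, 0.2, -1.5]
gripper_width: 85.5
grasp_force: 0.0
```

Run:
```python
from h import *
c=cam('wrist'); im=arm.get_image('wrist'); cv2.imwrite('pics/w10.png',im); im=im.astype(int)
p=proj(c,(569,-140,30))[0]; print(p)
for t in(150,170): rect(c,(im.min(2)>t)&(im.max(2)-im.min(2)<45),p,30,11)
d=np.hypot(*(np.indices(im.shape[:2])-p[::-1,None,None]))
rect(c,((im[:,:,1]>im[:,:,2]+25)&(im[:,:,1]>im[:,:,0]+10))|(d<35),p,13,25)
p=proj(c,(557,-372,13))[0]; print('guard px',p)
plan((557,-375,140),90)
```

```text
[256.0738038  189.13953335]
centre 568.7 -140.7 size [43.9 44.1] yaw mod90 -11.6
centre 568.7 -140.8 size [43.2 42.1] yaw mod90 -11.6
centre 574.8 -140.8 size [ 72.7 156.6] yaw mod90 -11.6
guard px [ 43.27029991 215.6106946 ]
shift [ -37.1 -231.4    9.1] roll -11.57 tool y at 78.43 J6 -1.81 pos [ 567.  -140.9  149.2] clk 20.9
```

Call:
{"fn": "drive_tool", "kwargs": {"targets": [[-1,-7,-45,0,-8],[-1,-14,-90,0,-10],[-1,-21,-135,0,-10],[-1,-29,-180,5,-10],[-1,-35,-220,9,-10],[-1,-37,-231,9,-10],[-1,-37,-231,9,-10],[-1,-37,-231,9,-10],[-1,-37,-231,9,-10]]}}

```text
clock: 21.75
position: [557.7, -373.2, 140.1]
ee_rot: [0.013, 1.0, 0.0, -0.0]
contact_force: [-0.1, 0.3, 1.0]
gripper_width: 85.3
grasp_force: 0.0
```

Run:
```python
from h import *
c=cam('wrist'); im=arm.get_image('wrist'); cv2.imwrite('pics/w11.png',im); im=im.astype(int)
p=proj(c,(557,-372,13))[0]; print(p)
sat=im.max(2)-im.min(2); d=np.hypot(*(np.indices(im.shape[:2])-p[::-1,None,None]))
for t in(75,95):
    x,y,a,q=rect(c,(im.max(2)<t)|(d<22),p,13,7); print(q[:,0].min(0),q[:,0].max(0))
plan((x,y,1),90+a)
```

```text
[256.24421515 186.1610412 ]
centre 559.3 -371.4 size [53.7 48.6] yaw mod90 -9.8
[229 165] [281 212]
centre 559.5 -372.1 size [58.3 50.3] yaw mod90 -10.2
[227 165] [285 214]
shift [ -1.7   1.1 139.4] roll 8.74 tool y at 88.57 J6 -1.25 pos [ 557.8 -373.2  140.4] clk 21.8
```

View pics/w11.png

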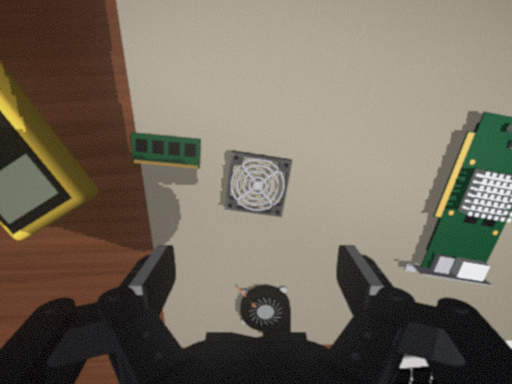

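Run:
```python
from h import *
c=cam('wrist'); im=cv2.imread('pics/w11.png').astype(int); p=np.array((258,184.))
sat=im.max(2)-im.min(2); d=np.hypot(*(np.indices(im.shape[:2])-p[::-1,None,None]))
for t in(12,16):
    x,y,a,q=rect(c,((sat<t)|(d<26))&(d<48),p,13,5); print(q[:,0].min(0),q[:,0].max(0))
k=ray(c,[(231,151),(292,158),(284,216),(224,209)],13)[:,:2]; print(k.mean(0), np.linalg.norm(np.diff(k,axis=0),axis=1),np.degrees(np.arctan2(*(k[1]-k[0])[::-1])),np.degrees(np.arctan2(*(k[3]-k[0])[::-1])))
plan((559.5,-371.5,1),82)
```

```text
centre 555.4 -371.3 size [60.  60.8] yaw mod90 -10.4
[225 152] [290 215]
centre 555.2 -373.7 size [65.6 61.5] yaw mod90 -10.0
[222 151] [291 216]
[ 555.58084214 -370.44943226] [59.6726774  61.07380245 62.65647186] 81.98055532160632 -9.843273230256091
shift [ -1.6   1.7 139.4] roll 6.57 tool y at 88.57 J6 -1.25 pos [ 557.8 -373.2  140.4] clk 21.8
```

Call:
{"fn": "drive_tool", "kwargs": {"targets": [[-1,2.4,2.2,40,8.3],[-1,2.4,2.2,80,8.3],[-1,2.4,2.2,110,8.3],[-1,2.4,2.2,130,8.3],[-1,2.4,2.2,137,8.3],[-1,2.4,2.2,139.5,8.3],[-1,2.4,2.2,139.5,8.3],[-0.6,2.4,2.2,139.5,8.3],[-0.6,2.4,2.2,139.5,8.3]]}}

```text
clock: 22.7
position: [555.9, -372.7, 2.3]
ee_rot: [0.086, 0.996, -0.0, 0.001]
contact_force: [0.6, 0.8, -0.0]
gripper_width: 68.3
grasp_force: 0.0
```

Call:
{"fn": "drive_tool", "kwargs": {"targets": [[-0.6,0,0,1.5,0],[-0.6,0,0,1.5,0],[-0.4,0,0,1.5,0],[0,0,0,1.5,0],[0.5,0,0,1.5,0],[0.5,0,0,1.5,0],[0.5,0,0,1.5,0],[0.5,0,0,1.5,0]]}}

```text
clock: 23.5
position: [555.6, -372.7, 0.0]
ee_rot: [0.086, 0.996, -0.0, 0.0]
contact_force: [-0.8, 1.2, 5.4]
gripper_width: 58.1
grasp_force: 64.6
```

```bash
python3 -c "
from h import *
plan((657,154,215),98.5)"
```

```text
shift [ -10.2  536.2 -215.2] roll -18.33 tool y at 80.17 J6 -1.39 pos [ 555.6 -372.7    0. ] clk 23.5
```

Call:
{"fn": "drive_tool", "kwargs": {"targets": [[0.5,0,0,-8,0],[0.5,0,0,-30,0],[0.5,0,0,-70,0],[0.5,0,0,-110,0],[0.5,0,20,-150,0],[0.5,0,45,-190,0],[0.5,-2,80,-215,-4],[0.5,-4,120,-215,-8],[0.5,-5,162,-215,-12],[0.5,-6,204,-215,-16],[0.5,-7,246,-215,-18.3],[0.5,-8,288,-215,-18.3]]}}

```text
clock: 24.7
position: [612.0, -88.4, 214.0]
ee_rot: [-0.074, 0.997, 0.0, -0.0]
contact_force: [0.9, -0.8, -0.8]
gripper_width: 58.0
grasp_force: 64.2
```

```bash
python3 -c "
from h import *
plan((657,154,215),98.5)"
```

```text
shift [-80.3 233.1  -0.9] roll -0.02 tool y at 98.48 J6 -1.54 pos [612.  -88.4 214. ] clk 24.7
```

Call:
{"fn": "drive_tool", "kwargs": {"targets": [[0.5,-15,42,0,0],[0.5,-30,84,0,0],[0.5,-45,126,0,0],[0.5,-60,168,0,0],[0.5,-72,205,0,0],[0.5,-80,230,0,0],[0.5,-80,230,0,0],[0.5,-80,230,0,0],[0.5,-80,230,0,0]]}}

```text
clock: 25.6
position: [657.3, 148.2, 214.1]
ee_rot: [-0.073, 0.997, -0.0, -0.0]
contact_force: [0.4, -0.3, -0.5]
gripper_width: 58.3
grasp_force: 64.2
```

Run:
```python
from h import *
plan((657,154,215),98.5)
c=cam('wrist'); s=arm.read_state(); im=arm.get_image('wrist'); cv2.imwrite('pics/w12.png',im)
m=R.from_quat(s['ee_rot']).as_matrix()
for P in((30,-30,-13),(30,30,-13),(-30,-30,-13),(30,-30,-3),(30,30,-3),(0,0,-8)): print(P,proj(c,s['position']+m@np.array(P,float)).round(1))
im=im.astype(int); p=proj(c,(585,141,72))[0]; print(p); d=np.hypot(*(np.indices(im.shape[:2])-p[::-1,None,None]))
rect(c,(im.min(2)>185)&(d<25),p,72,3)
rect(c,((im.max(2)<75)|(d<25))&(d<65),p,72,5)
b=(im[:,:,0]>im[:,:,2]+40); rect(c,b|(d<50),p,11,15)
cv2.imwrite('pics/c12.png',cv2.resize(im[40:320,130:400].astype(np.uint8),None,fx=2.2,fy=2))
```

```text
shift [-0.5  5.8 -0.9] roll -0.1 tool y at 98.4 J6 -1.89 pos [657.3 148.2 214.1] clk 25.6
(30, -30, -13) [[193.6 206.3]]
(30, 30, -13) [[315.4 206.3]]
(-30, -30, -13) [[200.9 307.5]]
(30, -30, -3) [[197.6 199.8]]
(30, 30, -3) [[311.6 199.8]]
(0, 0, -8) [[254.6 255.2]]
[258.65965973 111.18215476]
centre 585.9 140.5 size [18.8 19.6] yaw mod90 8.4
centre 585.9 140.0 size [58.1 59.4] yaw mod90 8.4
centre 585.7 141.2 size [166.3 168.8] yaw mod90 8.4
```

View pics/c12.png

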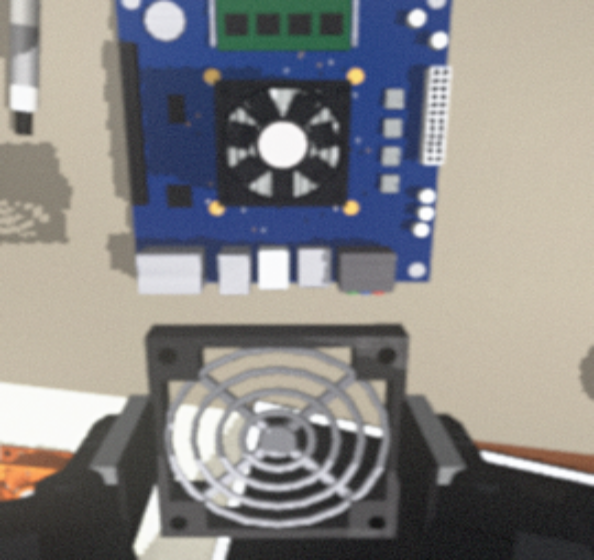

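```bash
python3 -c "
from h import *
plan((584.4,139.5,82),98.4)"
```

```text
shift [ 73.4   2.3 132.3] roll -0.03 tool y at 98.37 J6 -1.89 pos [657.4 148.  214.3] clk 25.6
```

Call:
{"fn": "drive_tool", "kwargs": {"targets": [[0.5,35,1,0,0],[0.5,73,2.3,10,0],[0.5,73,2.3,50,0],[0.5,73,2.3,90,0],[0.5,73,2.3,120,0],[0.5,73,2.3,131,0],[0.5,73,2.3,131,0],[0.5,73,2.3,131,0],[0.5,73,2.3,131,0],[0.5,73,2.3,131,0]]}}

```text
clock: 26.65
position: [586.0, 141.1, 85.0]
ee_rot: [-0.074, 0.997, 0.001, 0.001]
contact_force: [0.3, 0.1, -0.1]
gripper_width: 58.1
grasp_force: 64.2
```

```bash
python3 -c "
from h import *
plan((584.4,139.5,69),98.4)"
```

```text
shift [ 1.9 -1.3 16. ] roll 0.05 tool y at 98.45 J6 -1.93 pos [586.  141.1  85. ] clk 26.6
```

Call:
{"fn": "drive_tool", "kwargs": {"targets": [[0.5,1.2,-0.8,5,0],[0.5,1.2,-0.8,9,0],[0.5,1.2,-0.8,12,0],[0.5,1.2,-0.8,13.5,0],[0.5,1.2,-0.8,14.5,0],[0.5,1.2,-0.8,15,0],[0.5,1.2,-0.8,15.3,0],[0.5,1.2,-0.8,15.3,0]]}}

```text
clock: 27.45
position: [583.9, 139.7, 69.0]
ee_rot: [-0.074, 0.997, -0.0, -0.0]
contact_force: [-3.1, -0.0, 4.2]
gripper_width: 58.2
grasp_force: 64.8
```

In gentle contact at the expected height, so I'll release and retract.

Call:
{"fn": "drive_tool", "kwargs": {"targets": [[0.2,0,0,0,0],[-0.2,0,0,0,0],[-0.5,0,0,0,0],[-0.7,0,0,0,0],[-0.7,0,0,0,0],[-0.7,0,0,-5,0],[-0.7,0,0,-20,0],[-0.7,0,0,-50,0],[-0.7,0,0,-90,0],[-1,0,0,-120,0],[-1,0,0,-120,0],[-1,0,0,-120,0]]}}

```text
clock: 28.65
position: [584.0, 139.9, 188.8]
ee_rot: [-0.074, 0.997, 0.001, 0.001]
contact_force: [0.1, -0.6, -1.1]
gripper_width: 85.6
grasp_force: 0.0
```

Run:
```python
from h import *
c=cam('wrist'); im=arm.get_image('wrist'); t=arm.get_image('top')
p=proj(c,(585,141,80))[0].astype(int); print(p)
a=cv2.resize(im[p[1]-90:p[1]+90,p[0]-90:p[0]+90],(500,500),interpolation=cv2.INTER_CUBIC)
b=cv2.resize(t[110:260,110:440],(290,132)); b=np.vstack([b,np.zeros((368,290,3),np.uint8)])
s=arm.get_image('side'); b[140:440]=cv2.resize(s[150:300,100:245],(290,300))
cv2.imwrite('pics/fin.png',np.hstack([a,b]))
```

```text
[255 192]
```

View pics/fin.png

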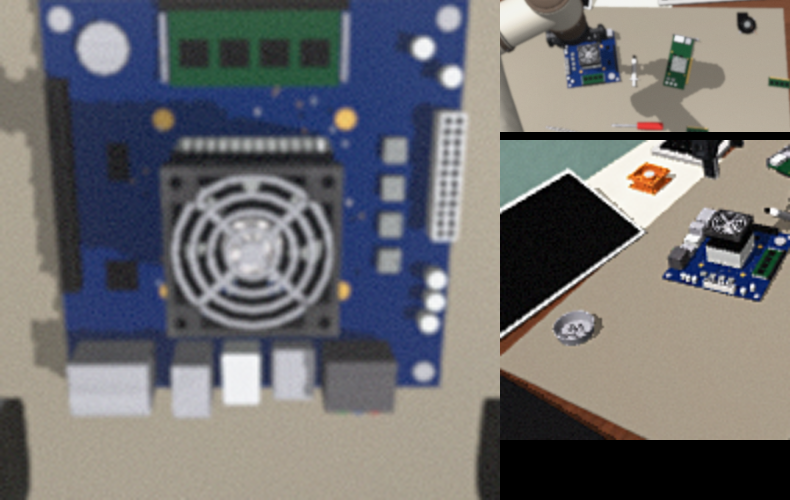

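The guard sits square and centred on the fan, with the rings concentric with the hub near crop pixel (250,252). The stack stands upright in the side view, the low heatsink is on the graphics chip, and the bystanders in view look untouched. I'm handing the job in.

```bash
python3 -c "
from h import *
print(arm.job_done())"
```

```text
the job is handed in; nothing more can be done
None
```

I built the cooler on the processor in order (tall heatsink, fan, guard) and set the low heatsink on the graphics chip; parts I measured sit within about 1.5 mm of centre, and the job was handed in at about 29 s.

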